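Hold the order-ticket clip open around the card

TASK

The spring clip for order tickets rides on a carriage that is clamped to its rail. Turn the yellow clamp knob anticlockwise to its loose stop (a quarter turn), then squeeze the clip's two red tails so that its jaws gape wide, and slide it along the rail until the open jaws stand around the edge of the upright order card that faces the clip, that edge about halfway into the jaws, without touching or shifting the card. Finish standing still there with the clip still squeezed wide open in the gripper, so that the next ticket can be slipped in, and leave everything else on the counter where it is.

Things in the scene. Friction and masses are not known exactly. Their poses are not given: they have to be found in the camera images.
- knob_grip (a point): Yellow clamp knob at the carriage's rear: upright wing 46 mm long, 12 mm thick, from 57 to 89 mm above the counter. Point on its vertical axis, 75 mm up, where to pinch it; 130 mm behind the clip's pivots; deck below it 41 mm up. Axes turn with it: x across the 12 mm, y along the 46 mm, z up. Tight, the wing lies across the rail; loose, along it.
- clamp_knob (a joint): Angle of the clamp knob (rad): 0 fully tight, 1.5 the loose stop, growing anticlockwise seen from above. Dry friction about 0.12 N m; it stays where it is left. Its screw presses a shoe on the rail: tight, the carriage holds against about 25 N along the rail; above about 1 rad it runs freely.
- carriage (a joint): Travel of the carriage along the rail (m), 0 to 0.17, growing in the direction in which the clip's jaws point (+x of clip_pivot). When freed it slides with about 1 to 2 N of friction.
- clip_pivot (a point): On the carriage, midway between the clip's two upright pivots (at y = +9 and -9 mm), 82 mm above the counter, mid-height of the clip. Axes: x along the rail the way the jaws point, to the card; y across; z up. The steel jaws (36 mm tall) reach to x = +55 mm and meet there at y = 0 when shut. The carriage's deck ends at x = +11 mm.
- clip_grip (a point): Midway between the red tails, 40 mm behind clip_pivot (same axes), 82 mm above the counter: squeeze here from above, closing along y. Tails: upright plates 4 mm thick, 67 to 97 mm above the counter, running back to 50 mm behind the pivots and spreading: over their outer faces 54 mm here (62 at the ends) shut, 19 mm squeezed to the stop. Free beside and below, down to the deck at 41 mm.
- clip_near (a joint): Opening angle of each clip leaf (rad): 0 shut, 0.42 at the stop; both leaves are geared to turn alike. A spring shuts it; about 1.5 N on each tail starts it, about 5 N holds it at the stop. Gap between the jaw tips about 110 mm times this angle (46 mm at the stop); halfway along the jaws about 55 mm times the angle plus 8 mm.
- leaf_near: Clip leaf on the +y side of the rail: red tail and steel jaw, in one piece. Origin on its pivot, 82 mm above the counter; axes as clip_pivot when shut, turning with the leaf.
- leaf_far: Clip leaf on the -y side of the rail, the mirror image of leaf_near. Origin on its pivot.
- card_edge (a point): Middle of the upright edge of the order card that faces the clip, 82 mm above the counter. The card's own x points from this edge into the card, z up, y across its thickness.
- card: Order card: stiff, white, 95 mm long, 3 mm thick, upright, top 120 mm above the counter, in a loose dark wooden foot 60 x 56 x 14 mm (about 0.45 kg). Origin under the foot's middle; the edge facing the clip lies 50 mm from it along -x, overhanging the foot by 20 mm. It stands in line with the rail, within a few mm, beyond its end.
- tub: Bystander: clear plastic tub of sliced sausage, 240 x 180 x 120 mm. Origin under its centre.
- sauce_bucket: Bystander: white sauce bucket with ladle, 176 mm across, 170 mm tall (ladle to 230 mm). Origin under its centre.
- tub_lid: Bystander: dark blue lid lying flat, 140 x 230 x 12 mm. Origin under its centre.
- tomato_can: Bystander: can, 100 mm across, 120 mm tall. Origin under its centre.
- bowl: Bystander: steel bowl, 130 mm across, 55 mm tall. Origin under its centre.
- spatula: Bystander: spatula lying beyond the rail. Origin in the tool, on the counter.
- shaker: Bystander: amber spice shaker, 40 mm across, 85 mm tall, standing beside the card. Origin under its centre.
- dip_pot: Bystander: small white pot, 56 mm across, 40 mm tall, standing beside the rail. Origin under its centre.
Mind the look-alikes: they are no part of the job. Leave any green look-alike of the card alone.

How it is judged:
By the outcome, as a careful person would: the job done as asked, in the order asked, and still so for the second after the job is handed in, while the arm keeps its last pose, push and grip.
It also fails if it takes over 43 s, if anything falls off the work surface, if the arm or the gripper's body presses on something with over 40 N, if the wrist force passes 120 N, or if a joint passes its speed limit or range.

ROBOT

A 6-joint arm with a two-finger parallel gripper is mounted at the origin on the work surface. World frame = base frame: x ahead of the robot, y to its left, z up, the work surface at z = 0. Lengths are in m, angles in degrees, forces in N, time in s.
With the tool pointing down it reaches from about 0.35 to 0.725 m from the base axis. Payload 4.3 kg.
Tool frame: the origin (TCP) lies at the very end of the fingers, on their centre line; the grasp point (between the pads) lies 19 mm behind it; z points along the fingers, y is the line along which they close (so a half turn about z gives the same grasp; the last joint's range is limited). The gripper opens to 85 mm and grips with 20 to 120 N. Pads are 22 mm wide; open, the fingers measure 114 mm over their backs; the gripper's body (76 mm by 85 mm) begins 54 mm behind the grasp point. The pads swing forward as they close: fully open they stand 13 mm farther back than shut.
Start: joints at [66.274, 21.618, 4.641, 73.018, 0, 83.68], TCP at [0.172, 0.549, 0.231] pointing down, gripper open.
Joint ranges: [-156.06, 156.06], [-48.1, 94.91], [-58.44, 69.94], [-101.28, 121.22], [-78.64, 73.56], [-180, 180]. Speed limits (degrees/s): [147.25, 147.25, 180, 180, 180, 180].

INTERFACE

Orientations are given as [roll, pitch, yaw] about the fixed x, y, z axes, in that order (R = Rz(yaw) Ry(pitch) Rx(roll)).
In Python, from cell import r, optics, models gives the robot as it stands. The module is installed in compiled form; this text tells all that it offers.
- The arm moves only by the shell command python3 -m inch 'ROWS' [OPENING]. ROWS is JSON, a list of rows, each an object of numbers: "dx", "dy", "dz": the shift along the tool's x, y, z scaled (see below); "ax", "ay", "az": the turn, a rotation vector about the tool's x, y, z scaled (see below). In form: [{"dx": .., "dy": .., "dz": .., "ax": .., "ay": .., "az": ..}, ...]. A call has 1 to 12 rows; each row shifts and turns the commanded pose from where the row before left it, along the tool's axes as they then stand; what a row does not reach is not made up. The controller multiplies each number of a shift by 1000 mm and each number of a turn by 90 degrees. A row lasts 1/10 s, in which the tool goes at most 50 mm and 8.59 degrees, less where a joint would pass 70% of its speed; a pose out of reach is approached as far as the arm can. A call with a number of a shift or a turn outside -1 to 1 is refused whole. A call with a gripper value outside its range is refused whole. OPENING is the gripper command: -1 is shut, 1 is fully open, values between are in proportion, set as the call begins (- or left out, the last holds). The fingers move at their own pace and stop on an object; the grip force is fixed at half the most. Time passes only in rows, so rows that do not move let the fingers close. It gives the time, the measured TCP pose, the force, the opening and the grip force at its end, in the units of the state.
- r.sense(): the state, without advancing time (a new reading comes with each control period).
- optics.grab_frame(name): name is "side" or "top"; returns a dict with "frame" (400x640x3 uint8, red, green, blue), "depth" (400x640 float32, m along the optical axis (not along the pixel's ray), 0 where there is no reading), "fx", "fy", "cx", "cy" (pixels), "R" (3x3) and "t" (3): a world point X has camera coordinates R X + t. Camera axes: x right, y down, z forward; pixel columns grow to the right and rows downward; lengths in m; the calibration is good to about 2 mm. A picture is of the moment at which its call begins.
- r.finish_job(): hands the job in; it is judged then, once.
Trained networks look in a picture, given as the dict that the camera call returned (one of the last four; its "shot" number tells which), for a name from the list of things; names that differ only in an ending like _2 or _b are one class to them, and where a whole thing is asked for, a point or a joint stands for the part that bears it (a point fixed in the world has none). Each returns a list of dicts, best first, with "p" (0 to 1); they miss things now and then, are a little off and sometimes report something else, mostly with a low value. They report only what shows in the picture. A call takes as long as a camera call. They do not tell look-alikes from the thing itself.
- models.boxes_of(query, picture): "box" ([left, top, right, bottom] in pixels, round what is visible of it).
- models.place_of(query, picture): "position" ([column, row] in pixels: a listed point, or the origin of a listed thing).
The state is a dict: "time_s": time; "joint_positions": joint angles; "qvel": joint speeds; "joint_efforts": joint torques, N m; "ee_pos": TCP position; "ee_rot": TCP orientation; "ft_force": force on the tool from outside, world axes, zero at the start; "wrist_torque": the same for the moment, N m; "gripper_width": opening from 0.0 (shut) to 1.0 (fully open); "finger_force": force on a finger pad.
Only numpy, scipy, OpenCV 4.12 (cv2) and the standard library are available. Lean on these libraries where they do the work, as an engineer would, in place of code of your own. Each camera call takes 0.05 s, during which the arm holds its last target. There are 200 camera calls.

## Working session

There is one attempt and no reset: what is moved stays moved. The work goes in short steps, Python scripts to look and compute and a shell command to move; the robot and the scene stay as the last step left them, time stands still between calls to the robot, and variables do not carry over. Pictures are saved under pics/ and viewed, at most 10 in all, crops included, and the job is handed in when it is done.

```bash
mkdir -p pics
cat > h.py <<'E'
import numpy as np, cv2
from cell import r, optics, models
def ray(f,px):
    R=np.array(f["R"]);t=np.array(f["t"])
    d=R.T@np.array([(px[0]-f["cx"])/f["fx"],(px[1]-f["cy"])/f["fy"],1.]);return -R.T@t,d
def atz(f,px,z):
    o,d=ray(f,px);return o+d*(z-o[2])/d[2]
def proj(f,X):
    c=np.array(f["R"])@np.array(X)+np.array(f["t"]);return np.array([f["fx"]*c[0]/c[2]+f["cx"],f["fy"]*c[1]/c[2]+f["cy"]])
def cloud(f):
    v,u=np.mgrid[0:400,0:640];d=f["depth"]
    c=np.stack([(u-f["cx"])/f["fx"]*d,(v-f["cy"])/f["fy"]*d,d],-1)
    return (c-np.array(f["t"]))@np.array(f["R"])
def tri(fs,ps):
    A=np.zeros((3,3));b=np.zeros(3)
    for f,p in zip(fs,ps):
        o,d=ray(f,p);d/=np.linalg.norm(d);M=np.eye(3)-np.outer(d,d);A+=M;b+=M@o
    return np.linalg.solve(A,b)
def save(f,n,crop=None,s=1):
    im=f["frame"][...,::-1]
    if crop: im=im[crop[1]:crop[3],crop[0]:crop[2]]
    cv2.imwrite("pics/"+n,cv2.resize(im,None,fx=s,fy=s,interpolation=cv2.INTER_CUBIC))
E
python3 - <<'E'
from h import *
s=optics.grab_frame("side");t=optics.grab_frame("top")
im=np.vstack([s["frame"],t["frame"]])[...,::-1]
cv2.imwrite("pics/a.png",cv2.resize(im,(480,600),interpolation=cv2.INTER_AREA))
save(t,"top.png",s=1.25)
save(s,"side.png",s=1.25)
Z=dict(knob_grip=.075,clip_pivot=.082,clip_grip=.082,card_edge=.082,card=0,shaker=0,dip_pot=0)
for q,z in Z.items():
    for n,f in (("s",s),("t",t)):
        print(q,n,[(round(d["p"],2),np.round(d["position"]),np.round(atz(f,d["position"],z),3)) for d in models.place_of(q,f)[:3]])
print(r.sense()["time_s"],r.sense()["ee_rot"],-np.array(t["R"]).T@t["t"],-np.array(s["R"]).T@s["t"])
E
```

```text
knob_grip s [(0.76, array([326., 237.]), array([ 0.567, -0.156,  0.075]))]
knob_grip t [(0.61, array([355., 188.]), array([ 0.563, -0.15 ,  0.075]))]
clip_pivot s [(0.82, array([306., 206.]), array([ 0.536, -0.01 ,  0.082]))]
clip_pivot t [(0.77, array([316., 196.]), array([ 0.533, -0.016,  0.082]))]
clip_grip s [(0.91, array([312., 212.]), array([ 0.548, -0.045,  0.082]))]
clip_grip t [(0.78, array([328., 197.]), array([ 0.529, -0.055,  0.082])), (0.58, array([340., 225.]), array([ 0.435, -0.098,  0.082]))]
card_edge s [(0.81, array([248., 200.]), array([0.357, 0.06 , 0.082])), (0.63, array([284., 184.]), array([0.484, 0.125, 0.082]))]
card_edge t [(0.62, array([274., 212.]), array([0.475, 0.128, 0.082])), (0.52, array([288., 246.]), array([0.361, 0.079, 0.082]))]
card s [(0.87, array([253., 226.]), array([ 0.36 ,  0.026, -0.   ])), (0.73, array([279., 196.]), array([0.466, 0.167, 0.   ]))]
card t [(0.85, array([266., 216.]), array([0.465, 0.165, 0.   ])), (0.49, array([301., 244.]), array([0.367, 0.037, 0.   ])), (0.45, array([340., 228.]), array([ 0.426, -0.106,  0.   ]))]
shaker s [(0.63, array([251., 202.]), array([0.364, 0.152, 0.   ])), (0.42, array([278., 252.]), array([ 0.426, -0.114,  0.   ]))]
shaker t [(0.41, array([272., 244.]), array([0.366, 0.14 , 0.   ]))]
dip_pot s [(0.8, array([284., 251.]), array([ 0.444, -0.111,  0.   ])), (0.69, array([280., 196.]), array([0.473, 0.169, 0.   ])), (0.17, array([244., 355.]), array([ 0.301, -0.428,  0.   ]))]
dip_pot t [(0.59, array([338., 228.]), array([ 0.426, -0.098,  0.   ]))]
0.8 [1.79991870e+02 8.26233570e-04 1.62590939e+02] [0.3892799  0.01791408 1.53340441] [ 0.38149493 -0.90160991  0.8161121 ]
```

View pics/top.png

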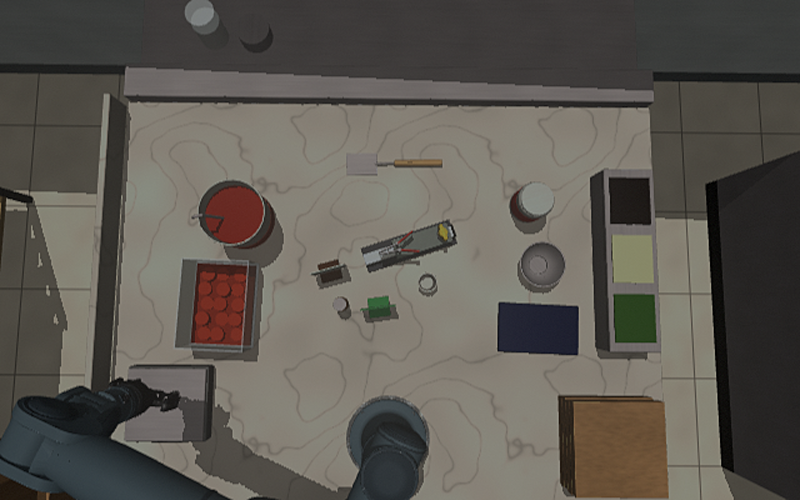

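View pics/side.png

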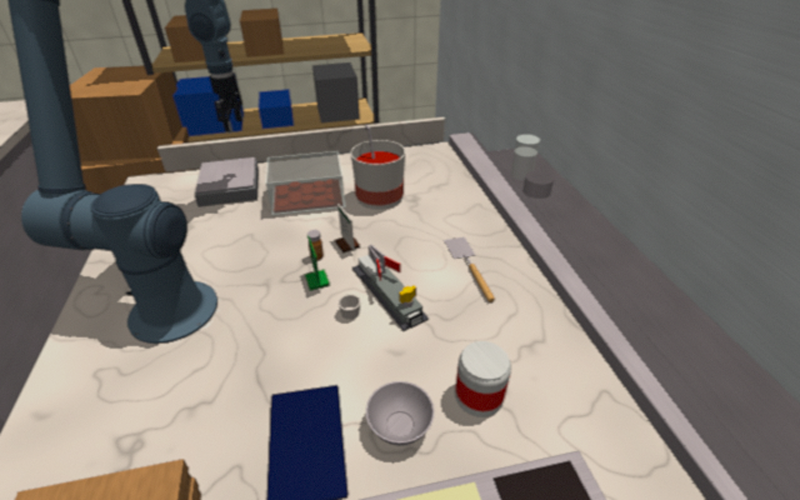

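The white card is at about (330,270) in the top view and (345,228) in the side view. The green look-alike is at (378,307) top and (317,262) side. The white card is in line with the rail, so it is the one meant. I'll confirm in an enlarged crop and refine the positions.

Run:
```python
from h import *
s=optics.grab_frame("side");t=optics.grab_frame("top")
a=cv2.resize(t["frame"][165:265,240:380],(800,571)[:2],interpolation=cv2.INTER_CUBIC)[...,::-1]
b=cv2.resize(s["frame"][155:270,235:350],(571,571),interpolation=cv2.INTER_CUBIC)[...,::-1]
out=np.hstack([cv2.resize(a,(460,329)),cv2.resize(b,(329,329))]);cv2.imwrite("pics/c.png",out)
print(t["fx"],s["fx"])
for q in ("knob_grip","clip_pivot","clip_grip","card_edge","card","leaf_near","leaf_far"):
    P=[[d["position"] for d in models.place_of(q,f) if d["p"]>.3] for f in (s,t)]
    for p in P[0]:
        for k in P[1]:
            X=tri([s,t],[p,k]);e=max(np.hypot(*(proj(f,X)-y)) for f,y in ((s,p),(t,k)))
            if e<4: print(q,np.round(X,4),round(e,1))
for n,f in (("s",s),("t",t)):
    C=cloud(f);I=f["frame"].astype(int);hsv=cv2.cvtColor(f["frame"],cv2.COLOR_RGB2HSV)
    W=(C[...,0]>.3)&(C[...,0]<.65)&(C[...,1]>-.22)&(C[...,1]<.24)&(f["depth"]>0)
    y=W&(hsv[...,0]>20)&(hsv[...,0]<35)&(hsv[...,1]>150)&(C[...,2]>.06)
    print(n,"yellow",y.sum(),np.round(np.median(C[y],0),4),np.round(C[y].min(0),3),np.round(C[y].max(0),3))
    m=W&(C[...,2]>.025)&(C[...,2]<.055)&(C[...,0]>.47)&(C[...,1]<.09)
    P=C[m][:,:2].astype(np.float32);print("deck/rail",len(P),cv2.minAreaRect(P))
    m=W&(C[...,2]>.07)&(C[...,1]>.09)&(C[...,0]>.42)&(C[...,0]<.52)
    P=C[m];print("card",len(P));
    if len(P)>3: print(np.round(P[np.argsort(P[:,1])][::max(1,len(P)//12)],3).tolist())
```

```text
424.8921919675251 363.14728990989937
knob_grip [ 0.5701 -0.1454  0.0736] 1.9
clip_pivot [ 0.53   -0.0273  0.0839] 0.1
clip_grip [ 0.5436 -0.0539  0.0696] 1.5
card_edge [0.3593 0.0727 0.0923] 1.0
card [0.4641 0.1684 0.0068] 1.3
card [ 0.3608  0.028  -0.0133] 0.5
leaf_near [ 0.5109 -0.0254  0.0979] 0.3
leaf_near [ 0.5194 -0.0263  0.0927] 2.8
leaf_far [ 0.5326 -0.0208  0.0863] 1.0
s yellow 128 [ 0.5666 -0.1553  0.0831] [ 0.364 -0.162  0.061] [0.587 0.116 0.092]
deck/rail 829 ((0.535518229007721, -0.056301966309547424), (0.057749390602111816, 0.2751409113407135), 19.277849197387695)
card 132
[[0.475, 0.118, 0.101], [0.472, 0.124, 0.105], [0.471, 0.132, 0.071], [0.469, 0.137, 0.084], [0.465, 0.146, 0.108], [0.464, 0.155, 0.077], [0.461, 0.163, 0.115], [0.459, 0.171, 0.085], [0.455, 0.178, 0.11], [0.454, 0.189, 0.073], [0.452, 0.195, 0.091], [0.449, 0.203, 0.082]]
t yellow 47 [ 0.5701 -0.1451  0.0887] [ 0.55  -0.156  0.083] [ 0.591 -0.135  0.097]
deck/rail 781 ((0.5411754846572876, -0.05676509439945221), (0.05636357143521309, 0.27037209272384644), 18.379518508911133)
card 59
[[0.478, 0.122, 0.117], [0.477, 0.128, 0.125], [0.474, 0.136, 0.113], [0.474, 0.142, 0.116], [0.471, 0.149, 0.118], [0.468, 0.154, 0.097], [0.467, 0.162, 0.12], [0.464, 0.166, 0.107], [0.462, 0.172, 0.082], [0.464, 0.178, 0.119], [0.46, 0.185, 0.116], [0.458, 0.19, 0.101], [0.457, 0.198, 0.122], [0.454, 0.203, 0.105], [0.452, 0.211, 0.073]]
```

View pics/c.png

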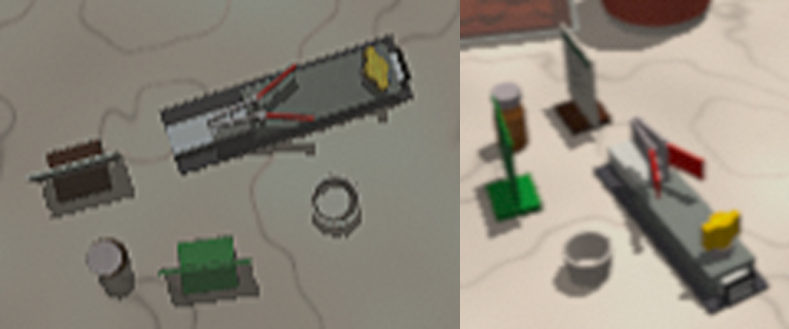

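The crop confirms it: the white card in a dark wooden foot, at about (80,165) in the top part and (580,85) in the side part, is in line with the rail. The green one at (205,262) top and (513,170) side is the look-alike. The rail's yaw is about 108.8°, the knob is at about (0.569,-0.147), the pivot at (0.527,-0.024) and the card edge at (0.476,0.119).

I'll turn the tool and cross over at height.

```bash
python3 -m inch '[{"az":-0.0804},{"az":-0.0804},{"az":-0.0804},{"az":-0.0804},{"az":-0.0804},{"dx":-0.0076,"dy":-0.0393},{"dx":-0.0076,"dy":-0.0393},{"dx":-0.0076,"dy":-0.0393},{"dx":-0.0076,"dy":-0.0393},{"dx":-0.0076,"dy":-0.0393},{"dx":-0.0076,"dy":-0.0393},{"dx":-0.0076,"dy":-0.0393}]' 1
python3 -m inch '[{"dx":-0.0076,"dy":-0.0393},{"dx":-0.0076,"dy":-0.0393},{"dx":-0.0076,"dy":-0.0393},{"dx":-0.0076,"dy":-0.0393},{"dx":-0.0076,"dy":-0.0393},{"dx":-0.0076,"dy":-0.0393},{"dx":-0.0076,"dy":-0.0393},{"dx":-0.0076,"dy":-0.0393},{"dx":-0.0076,"dy":-0.0393},{"dx":-0.0076,"dy":-0.0393},{"dx":-0.0076,"dy":-0.0393},{"dx":-0.0076,"dy":-0.0393}]' 0.2
```

```text
$[0]: bad value
$[0]: bad value
```

```bash
python3 -m inch '[{"dx":0,"dy":0,"dz":0,"ax":0,"ay":0,"az":-0.0804},{"dx":0,"dy":0,"dz":0,"ax":0,"ay":0,"az":-0.0804},{"dx":0,"dy":0,"dz":0,"ax":0,"ay":0,"az":-0.0804},{"dx":0,"dy":0,"dz":0,"ax":0,"ay":0,"az":-0.0804},{"dx":0,"dy":0,"dz":0,"ax":0,"ay":0,"az":-0.0804},{"dx":-0.0076,"dy":-0.0393,"dz":0,"ax":0,"ay":0,"az":0},{"dx":-0.0076,"dy":-0.0393,"dz":0,"ax":0,"ay":0,"az":0},{"dx":-0.0076,"dy":-0.0393,"dz":0,"ax":0,"ay":0,"az":0},{"dx":-0.0076,"dy":-0.0393,"dz":0,"ax":0,"ay":0,"az":0},{"dx":-0.0076,"dy":-0.0393,"dz":0,"ax":0,"ay":0,"az":0}]' 1
```

```text
time_s: 2.6
ee_pos: [0.2718, 0.3736, 0.2314]
ee_rot: [180.0, 0.0, -161.2]
ft_force: [0.2, 0.4, 0.3]
gripper_width: 0.997
finger_force: 0.0
```

```bash
python3 -m inch '[{"dx":-0.0076,"dy":-0.0393,"dz":0,"ax":0,"ay":0,"az":0},{"dx":-0.0076,"dy":-0.0393,"dz":0,"ax":0,"ay":0,"az":0},{"dx":-0.0076,"dy":-0.0393,"dz":0,"ax":0,"ay":0,"az":0},{"dx":-0.0076,"dy":-0.0393,"dz":0,"ax":0,"ay":0,"az":0},{"dx":-0.0076,"dy":-0.0393,"dz":0,"ax":0,"ay":0,"az":0},{"dx":-0.0076,"dy":-0.0393,"dz":0,"ax":0,"ay":0,"az":0},{"dx":-0.0076,"dy":-0.0393,"dz":0,"ax":0,"ay":0,"az":0},{"dx":-0.0076,"dy":-0.0393,"dz":0,"ax":0,"ay":0,"az":0}]' 0.2
python3 -m inch '[{"dx":-0.0076,"dy":-0.0393,"dz":0,"ax":0,"ay":0,"az":0},{"dx":-0.0076,"dy":-0.0393,"dz":0,"ax":0,"ay":0,"az":0},{"dx":-0.0076,"dy":-0.0393,"dz":0,"ax":0,"ay":0,"az":0},{"dx":-0.0076,"dy":-0.0393,"dz":0,"ax":0,"ay":0,"az":0},{"dx":-0.0076,"dy":-0.0393,"dz":0,"ax":0,"ay":0,"az":0},{"dx":-0.0076,"dy":-0.0393,"dz":0,"ax":0,"ay":0,"az":0},{"dx":-0.0076,"dy":-0.0393,"dz":0,"ax":0,"ay":0,"az":0},{"dx":0,"dy":0,"dz":0,"ax":0,"ay":0,"az":0},{"dx":0,"dy":0,"dz":0,"ax":0,"ay":0,"az":0}]'
python3 - <<'E'
from h import *
s=optics.grab_frame("side")
save(s,"d.png",(270,130,400,270),4)
p=r.sense()["ee_pos"];print(p,proj(s,p),r.sense()["joint_positions"])
E
```

```text
time_s: 3.4
ee_pos: [0.4306, 0.0952, 0.2316]
ee_rot: [180.0, 0.0, -161.2]
ft_force: [0.7, 1.1, -0.1]
gripper_width: 0.597
finger_force: 0.0
time_s: 4.3
ee_pos: [0.5689, -0.1472, 0.2308]
ee_rot: [179.9, -0.0, -161.3]
ft_force: [1.0, -0.1, -0.3]
gripper_width: 0.597
finger_force: 0.0
[ 0.56852099 -0.14624831  0.23103164] [326.09690277 192.0864328 ] [-2.06315318e+01  2.31172471e+01  6.82800443e+00  7.37660724e+01
  2.82911834e-02 -3.93926866e+01]
```

View pics/d.png

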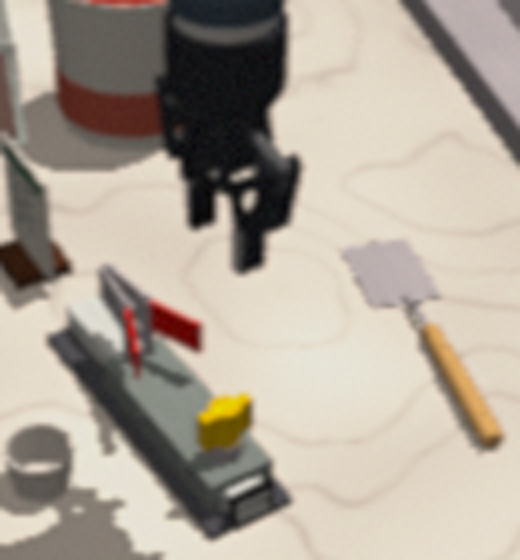

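The gripper hangs directly over the yellow knob, which shows at crop (225,420), i.e. (326,235) in the full picture. I'll descend and pinch it.

```bash
python3 -m inch '[{"dx":0,"dy":0,"dz":0.035,"ax":0,"ay":0,"az":0},{"dx":0,"dy":0,"dz":0.035,"ax":0,"ay":0,"az":0},{"dx":0,"dy":0,"dz":0.035,"ax":0,"ay":0,"az":0},{"dx":0,"dy":0,"dz":0.03,"ax":0,"ay":0,"az":0},{"dx":0,"dy":0,"dz":0.02,"ax":0,"ay":0,"az":0},{"dx":0,"dy":0,"dz":0.02,"ax":0,"ay":0,"az":0},{"dx":0,"dy":0,"dz":0,"ax":0,"ay":0,"az":0}]' 0.2
python3 -m inch '[{"dx":0,"dy":0,"dz":0,"ax":0,"ay":0,"az":0},{"dx":0,"dy":0,"dz":0,"ax":0,"ay":0,"az":0},{"dx":0,"dy":0,"dz":0,"ax":0,"ay":0,"az":0},{"dx":0,"dy":0,"dz":0,"ax":0,"ay":0,"az":0}]' -0.72
```

```text
time_s: 5.05
ee_pos: [0.5658, -0.1441, 0.0539]
ee_rot: [179.8, -0.3, -161.1]
ft_force: [0.4, 0.1, -1.2]
gripper_width: 0.599
finger_force: 0.0
time_s: 5.45
ee_pos: [0.5703, -0.1472, 0.058]
ee_rot: [-179.9, 0.1, -161.2]
ft_force: [0.1, -0.7, 6.5]
gripper_width: 0.143
finger_force: 14.4
```

```bash
python3 -m inch '[{"dx":0,"dy":0,"dz":0,"ax":0,"ay":0,"az":0},{"dx":0,"dy":0,"dz":0,"ax":0,"ay":0,"az":0},{"dx":0,"dy":0,"dz":0,"ax":0,"ay":0,"az":-0.088},{"dx":0,"dy":0,"dz":0,"ax":0,"ay":0,"az":-0.088},{"dx":0,"dy":0,"dz":0,"ax":0,"ay":0,"az":-0.088},{"dx":0,"dy":0,"dz":0,"ax":0,"ay":0,"az":-0.088}]' -0.85
python3 -m inch '[{"dx":0,"dy":0,"dz":0,"ax":0,"ay":0,"az":-0.088},{"dx":0,"dy":0,"dz":0,"ax":0,"ay":0,"az":-0.088},{"dx":0,"dy":0,"dz":0,"ax":0,"ay":0,"az":-0.088},{"dx":0,"dy":0,"dz":0,"ax":0,"ay":0,"az":-0.088},{"dx":0,"dy":0,"dz":0,"ax":0,"ay":0,"az":-0.088},{"dx":0,"dy":0,"dz":0,"ax":0,"ay":0,"az":-0.088},{"dx":0,"dy":0,"dz":0,"ax":0,"ay":0,"az":-0.088},{"dx":0,"dy":0,"dz":0,"ax":0,"ay":0,"az":0},{"dx":0,"dy":0,"dz":0,"ax":0,"ay":0,"az":0}]'
python3 -c "
from h import *
print(r.sense()['wrist_torque'])"
```

```text
time_s: 6.05
ee_pos: [0.5704, -0.1473, 0.0581]
ee_rot: [-179.8, 0.1, -129.3]
ft_force: [0.6, -0.9, 5.1]
gripper_width: 0.133
finger_force: 58.1
time_s: 6.95
ee_pos: [0.5706, -0.1472, 0.0581]
ee_rot: [-179.8, -0.1, -74.3]
ft_force: [0.8, 0.0, 5.4]
gripper_width: 0.133
finger_force: 59.6
[ 0.12945035 -0.04624722 -0.99332965]
```

The knob is at its stop: it turned 87° with about 1 N m of reaction. I'll release it, lift, and move over the tails.

```bash
python3 -m inch '[{"dx":0,"dy":0,"dz":0,"ax":0,"ay":0,"az":0},{"dx":0,"dy":0,"dz":0,"ax":0,"ay":0,"az":0},{"dx":0,"dy":0,"dz":0,"ax":0,"ay":0,"az":0},{"dx":0,"dy":0,"dz":0,"ax":0,"ay":0,"az":0},{"dx":0,"dy":0,"dz":-0.025,"ax":0,"ay":0,"az":0},{"dx":0,"dy":0,"dz":-0.03,"ax":0,"ay":0,"az":0},{"dx":0,"dy":0,"dz":-0.03,"ax":0,"ay":0,"az":0},{"dx":0,"dy":0,"dz":0,"ax":0,"ay":0,"az":-0.032}]' 1
python3 -m inch '[{"dx":-0.018,"dy":0,"dz":0,"ax":0,"ay":0,"az":0},{"dx":-0.018,"dy":0,"dz":0,"ax":0,"ay":0,"az":0},{"dx":-0.018,"dy":0,"dz":0,"ax":0,"ay":0,"az":0},{"dx":-0.018,"dy":0,"dz":0,"ax":0,"ay":0,"az":0},{"dx":-0.018,"dy":0,"dz":0,"ax":0,"ay":0,"az":0},{"dx":0,"dy":0,"dz":0,"ax":0,"ay":0,"az":0},{"dx":0,"dy":0,"dz":0,"ax":0,"ay":0,"az":0},{"dx":0,"dy":0,"dz":0,"ax":0,"ay":0,"az":0}]'
python3 - <<'E'
from h import *
s=optics.grab_frame("side");t=optics.grab_frame("top")
print(r.sense()["ee_pos"])
a=cv2.resize(t["frame"][150:250,250:390],(448,320),interpolation=cv2.INTER_CUBIC)
b=cv2.resize(s["frame"][150:260,240:350],(320,320),interpolation=cv2.INTER_CUBIC)
cv2.imwrite("pics/e.png",np.hstack([a,b])[...,::-1])
for n,f in (("s",s),("t",t)):
    C=cloud(f);hsv=cv2.cvtColor(f["frame"],cv2.COLOR_RGB2HSV)
    W=(C[...,0]>.5)&(C[...,0]<.62)&(C[...,1]>-.2)&(C[...,1]<.0)&(f["depth"]>0)
    for nm,m in (("yel",(hsv[...,0]>20)&(hsv[...,0]<35)&(hsv[...,1]>150)&(C[...,2]>.06)),("red",((hsv[...,0]<8)|(hsv[...,0]>172))&(hsv[...,1]>150)&(C[...,2]>.06)&(C[...,2]<.105))):
        P=C[W&m]; print(n,nm,len(P)); 
        if len(P)>5: print(np.round(np.median(P,0),4),cv2.minAreaRect(P[:,:2].astype(np.float32)))
E
```

```text
time_s: 7.75
ee_pos: [0.5717, -0.1476, 0.1459]
ee_rot: [-179.6, -0.3, -71.1]
ft_force: [-0.3, 0.1, -0.3]
gripper_width: 0.997
finger_force: 0.0
time_s: 8.55
ee_pos: [0.5403, -0.0616, 0.1414]
ee_rot: [-180.0, -0.0, -71.2]
ft_force: [0.9, 0.5, 0.2]
gripper_width: 1.002
finger_force: 0.0
[ 0.54030164 -0.06189924  0.14132984]
s yel 103
[ 0.5665 -0.1559  0.0867] ((0.5675930976867676, -0.14962700009346008), (0.02313559129834175, 0.039060160517692566), 37.474613189697266)
s red 77
[ 0.5489 -0.0457  0.0882] ((0.5321418642997742, -0.048076268285512924), (0.05616220086812973, 0.0486583448946476), 19.011884689331055)
t yel 0
t red 0
```

View pics/e.png

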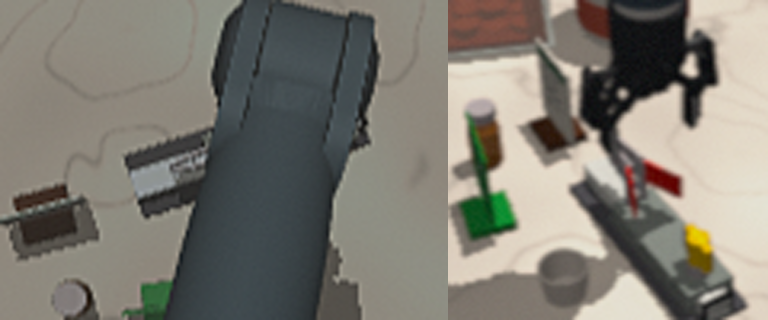

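The knob's wing now lies along the rail at crop (700,250). The gripper is above the tails at crop (650,185), with one finger to each side. I'll descend, then squeeze.

```bash
python3 -m inch '[{"dx":0,"dy":0,"dz":0.02,"ax":0,"ay":0,"az":0},{"dx":0,"dy":0,"dz":0.02,"ax":0,"ay":0,"az":0},{"dx":0,"dy":0,"dz":0.02,"ax":0,"ay":0,"az":0},{"dx":0,"dy":0,"dz":0.018,"ax":0,"ay":0,"az":0},{"dx":0,"dy":0,"dz":0,"ax":0,"ay":0,"az":0},{"dx":0,"dy":0,"dz":0,"ax":0,"ay":0,"az":0}]' 1
python3 -m inch '[{"dx":0,"dy":0,"dz":0,"ax":0,"ay":0,"az":0},{"dx":0,"dy":0,"dz":0,"ax":0,"ay":0,"az":0},{"dx":0,"dy":0,"dz":0,"ax":0,"ay":0,"az":0},{"dx":0,"dy":0,"dz":0,"ax":0,"ay":0,"az":0},{"dx":0,"dy":0,"dz":0,"ax":0,"ay":0,"az":0},{"dx":0,"dy":0,"dz":0,"ax":0,"ay":0,"az":0}]' -0.4
python3 -m inch '[{"dx":0,"dy":0,"dz":0,"ax":0,"ay":0,"az":0},{"dx":0,"dy":0,"dz":0,"ax":0,"ay":0,"az":0},{"dx":0,"dy":0,"dz":0,"ax":0,"ay":0,"az":0}]' -0.62
```

```text
time_s: 9.25
ee_pos: [0.5399, -0.0617, 0.0634]
ee_rot: [180.0, 0.0, -71.3]
ft_force: [0.1, -0.1, -0.9]
gripper_width: 1.002
finger_force: 0.0
time_s: 9.85
ee_pos: [0.5414, -0.0615, 0.0642]
ee_rot: [-179.8, -0.1, -71.2]
ft_force: [3.3, -0.2, 4.1]
gripper_width: 0.302
finger_force: 3.1
time_s: 10.15
ee_pos: [0.5415, -0.0614, 0.0644]
ee_rot: [-179.8, -0.1, -71.2]
ft_force: [2.3, 0.1, 7.7]
gripper_width: 0.196
finger_force: 36.2
```

The tails are at the stop, at 16.7 mm with 36 N. I'll slide 90 mm, which stops short of the card, then look.

```bash
python3 -m inch '[{"dx":-0.005,"dy":0,"dz":0,"ax":0,"ay":0,"az":0},{"dx":-0.01,"dy":0,"dz":0,"ax":0,"ay":0,"az":0},{"dx":-0.01,"dy":0,"dz":0,"ax":0,"ay":0,"az":0},{"dx":-0.01,"dy":0,"dz":0,"ax":0,"ay":0,"az":0},{"dx":-0.01,"dy":0,"dz":0,"ax":0,"ay":0,"az":0},{"dx":-0.01,"dy":0,"dz":0,"ax":0,"ay":0,"az":0},{"dx":-0.01,"dy":0,"dz":0,"ax":0,"ay":0,"az":0},{"dx":-0.01,"dy":0,"dz":0,"ax":0,"ay":0,"az":0},{"dx":-0.01,"dy":0,"dz":0,"ax":0,"ay":0,"az":0},{"dx":-0.005,"dy":0,"dz":0,"ax":0,"ay":0,"az":0},{"dx":0,"dy":0,"dz":0,"ax":0,"ay":0,"az":0},{"dx":0,"dy":0,"dz":0,"ax":0,"ay":0,"az":0}]'
cat > look.py <<'E'
from h import *
import sys
s=optics.grab_frame("side");t=optics.grab_frame("top")
p=np.array(r.sense()["ee_pos"]);th=np.radians(108.8);u=np.array([np.cos(th),np.sin(th),0]);n=np.array([-u[1],u[0],0])
piv=p+.04*u;piv[2]=.082;print("piv",piv,r.sense()["ft_force"])
a=cv2.resize(t["frame"][175:235,250:334],(448,320),interpolation=cv2.INTER_CUBIC)
b=cv2.resize(s["frame"][160:240,250:330],(320,320),interpolation=cv2.INTER_CUBIC)
cv2.imwrite("pics/"+sys.argv[1],np.hstack([a,b])[...,::-1])
for nm,f in (("s",s),("t",t)):
    C=cloud(f);L=(C-piv)@np.stack([u,n,[0,0,1]],1)
    m=(f["depth"]>0)&(L[...,2]>.022)&(L[...,2]<.045)&(L[...,0]>.03)&(L[...,0]<.2)&(abs(L[...,1])<.022)
    P=L[m];P=P[np.argsort(P[:,0])];print(nm,"card>104mm",len(P),np.round(P[:4]*1000).tolist(), np.round(P[-3:]*1000).tolist())
    m=(f["depth"]>0)&(abs(L[...,2])<.022)&(L[...,0]>-.02)&(L[...,0]<.2)&(abs(L[...,1])<.035)
    P=L[m];print(" mid",len(P),np.round(P[np.argsort(P[:,0])][::max(1,len(P)//24)]*1000).astype(int).tolist())
    for q in ("card_edge","clip_pivot"):
        print("  ",q,[(round(d["p"],2),np.round((atz(f,d["position"],.082)-piv)@np.stack([u,n],1)*1000,1)) for d in models.place_of(q,f)[:3]])
E
python3 look.py f.png
```

```text
time_s: 11.35
ee_pos: [0.5122, 0.0248, 0.0643]
ee_rot: [-179.8, 0.0, -71.2]
ft_force: [1.6, 2.0, 8.3]
gripper_width: 0.201
finger_force: 36.1
piv [0.49928835 0.06258973 0.082     ] [2.31213536 1.23082492 8.67263866]
s card>104mm 53 [[63.0, 8.0, 27.0], [64.0, 3.0, 24.0], [65.0, 5.0, 37.0], [66.0, 6.0, 33.0]] [[152.0, 2.0, 33.0], [153.0, 2.0, 28.0], [155.0, 0.0, 39.0]]
 mid 125 [[-19, -6, 14], [0, 16, -19], [4, 12, 14], [14, 18, 11], [25, 22, -16], [35, 25, -13], [42, 25, -17], [48, 30, -10], [56, 30, -16], [67, 6, 19], [79, 4, 11], [87, 4, 15], [95, 4, 11], [98, 5, -13], [102, 6, -2], [109, 3, -11], [115, 3, 7], [119, 5, 5], [124, 3, -7], [128, 3, 21], [134, 2, 0], [138, 4, 2], [143, 3, -13], [148, 3, 5], [157, 1, 21]]
   card_edge [(0.85, array([ 76. , 136.4])), (0.74, array([50.4, -0.4])), (0.17, array([15.6,  3.4]))]
   clip_pivot [(0.72, array([-216.3,  152.5])), (0.66, array([4.2, 7.2]))]
t card>104mm 37 [[63.0, 1.0, 34.0], [66.0, 1.0, 39.0], [69.0, -0.0, 41.0], [73.0, -2.0, 35.0]] [[150.0, -3.0, 31.0], [152.0, -3.0, 40.0], [155.0, -4.0, 40.0]]
 mid 44 [[36, -23, 17], [37, -20, 8], [39, -23, 20], [40, -21, 8], [43, -22, 12], [45, -26, 16], [47, -24, 9], [49, -27, 17], [50, -24, 13], [50, 22, 19], [51, 26, 18], [52, -28, 21], [53, -25, 11], [54, 25, 19], [55, -29, 17], [64, 1, -21], [66, 1, -4], [70, 1, -2], [72, 1, 16], [78, 1, -15], [81, 0, -7], [83, 0, 10], [85, 0, 22], [89, 0, -22], [92, 0, -13], [94, 0, 7], [96, 0, 13], [103, -1, -19], [106, -1, -8], [107, -1, 10], [117, -1, -14], [119, -2, -4], [121, -1, 18], [128, -2, -19], [130, -2, -6], [132, -2, 10], [134, -2, 19], [139, -2, -20], [141, -2, -11], [144, -3, -3], [146, -3, 11], [153, -3, -20], [155, -3, -7], [157, -3, 3]]
   card_edge [(0.8, array([62.3,  0.9])), (0.65, array([-129.4,  119.8]))]
   clip_pivot []
```

View pics/f.png

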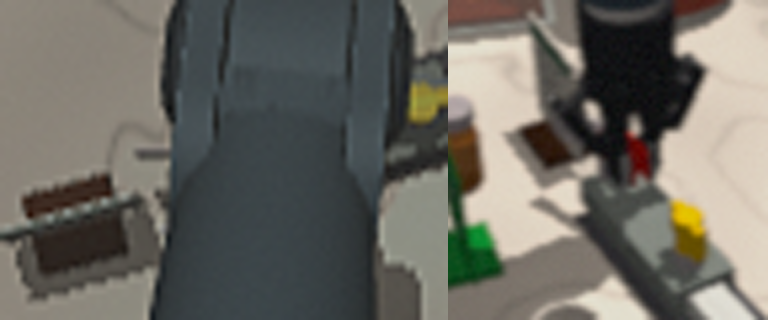

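The picture shows the jaws gaping: the tips are at crop (150,155) and (165,190) in the top view. The card edge, at crop (140,200), is about 8 mm ahead of them and centred. The edge is 63 mm from the pivot, so I'll advance 35 mm.

```bash
python3 -m inch '[{"dx":-0.004,"dy":0,"dz":0,"ax":0,"ay":0,"az":0},{"dx":-0.005,"dy":0,"dz":0,"ax":0,"ay":0,"az":0},{"dx":-0.005,"dy":0,"dz":0,"ax":0,"ay":0,"az":0},{"dx":-0.005,"dy":0,"dz":0,"ax":0,"ay":0,"az":0},{"dx":-0.005,"dy":0,"dz":0,"ax":0,"ay":0,"az":0},{"dx":-0.005,"dy":0,"dz":0,"ax":0,"ay":0,"az":0},{"dx":-0.004,"dy":0,"dz":0,"ax":0,"ay":0,"az":0},{"dx":-0.002,"dy":0,"dz":0,"ax":0,"ay":0,"az":0},{"dx":0,"dy":0,"dz":0,"ax":0,"ay":0,"az":0},{"dx":0,"dy":0,"dz":0,"ax":0,"ay":0,"az":0},{"dx":0,"dy":0,"dz":0,"ax":0,"ay":0,"az":0},{"dx":0,"dy":0,"dz":0,"ax":0,"ay":0,"az":0}]'
python3 look.py g.png
```

```text
time_s: 12.85
ee_pos: [0.5011, 0.0576, 0.0643]
ee_rot: [-179.8, 0.0, -71.2]
ft_force: [2.2, -0.0, 8.9]
gripper_width: 0.203
finger_force: 36.1
piv [0.48818111 0.09544664 0.082     ] [2.17369667 1.60674484 8.24482205]
s card>104mm 33 [[59.0, 3.0, 36.0], [65.0, 4.0, 29.0], [66.0, 4.0, 33.0], [66.0, 3.0, 36.0]] [[119.0, 1.0, 31.0], [120.0, 1.0, 27.0], [128.0, -3.0, 34.0]]
 mid 92 [[0, 14, -17], [2, 16, -17], [5, 13, 13], [11, 17, 19], [16, 18, 17], [24, 14, 15], [30, 4, 8], [30, 28, -5], [32, 3, 10], [35, 23, -18], [40, 7, 15], [42, 27, -8], [44, 5, 8], [45, 29, -6], [51, 30, -4], [53, 32, 0], [55, 29, -16], [70, 3, 13], [78, 4, 4], [86, 5, -5], [91, 2, 0], [93, 3, 21], [95, 3, 7], [101, 2, -14], [104, 3, 6], [108, 1, 12], [110, 2, -15], [113, 3, 5], [115, 3, -9], [120, 3, 14], [122, 1, -18]]
   card_edge [(0.59, array([ 30.9, 141.5])), (0.56, array([29.9, -7.6]))]
   clip_pivot [(0.97, array([20.3, -5. ]))]
t card>104mm 30 [[52.0, -2.0, 38.0], [53.0, 1.0, 36.0], [56.0, -0.0, 36.0], [59.0, -1.0, 39.0]] [[115.0, -3.0, 33.0], [118.0, -3.0, 37.0], [121.0, -4.0, 38.0]]
 mid 22 [[47, -24, 14], [49, -28, 20], [52, -29, 21], [53, -26, 18], [57, 0, -12], [59, 0, 4], [62, 0, 16], [68, -1, -18], [70, 0, -1], [73, 0, 10], [79, 0, -17], [82, -1, -6], [84, -1, 4], [86, -1, 17], [94, -2, -20], [95, -1, -3], [99, -2, 20], [107, -2, -13], [109, -2, -1], [111, -3, 8], [120, -3, -7], [122, -3, 6]]
   card_edge [(0.48, array([35. , -2.9]))]
   clip_pivot [(0.73, array([-418.3,  330. ])), (0.64, array([-162. ,  121.7]))]
```

View pics/g.png

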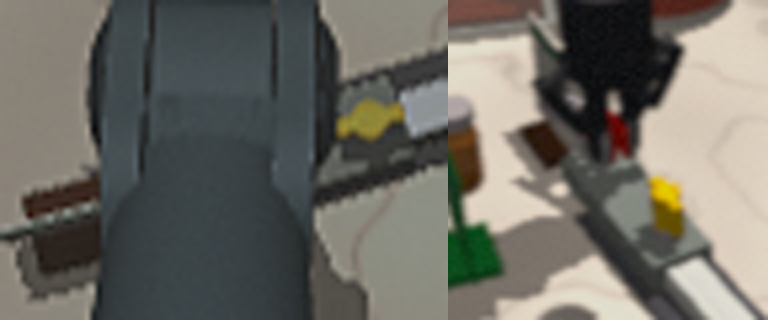

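The card's far end is 122 mm from the pivot, as expected if it had not moved. That puts its facing edge 27–28 mm into the 55 mm jaws, roughly centred between them, with the tails at the stop and the arm still. The wing at crop (370,120) lies along the rail.

```bash
python3 -c "
from h import *
print(np.abs(r.sense()['qvel']).max());print(r.finish_job())"
```

```text
0.10809993498787497
the job is handed in; nothing more can be done
None
```

The job is handed in, with no verdict returned: the knob is at its loose stop, and the clip is held squeezed open with the card's edge about 27–28 mm into its 55 mm jaws; the card showed no shift in the camera data, and the clock read about 13 s at the last reading.

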